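# Close the control box cover under its lip

### The arm

A 6-joint arm with a two-finger parallel gripper is mounted at the origin on the work surface; the furniture and walls round the work are solid. World frame = base frame: x ahead of the robot, y to its left, z up, the work surface at z = 0. Lengths are in m, angles in rad, forces in N, time in s.
With the tool pointing down it reaches from about 0.425 to 0.95 m from the base axis. Payload 3.5 kg.
Tool frame: the origin (TCP) lies at the very end of the fingers, on their centre line; the grasp point (between the pads) lies 19 mm behind it (grip_depth is the distance from the TCP to the grasp point, in m); x points along the fingers, z is the direction in which the jaws open and shut, and the axes are right-handed (so a half turn about x gives the same grasp; the last joint's range is limited). The gripper opens to 85 mm and grips with 20 to 120 N. Pads are 22 mm wide; open, the fingers measure 114 mm over their backs; the gripper's body (76 mm by 85 mm) begins 54 mm behind the grasp point. The pads swing forward as they close: fully open they stand 13 mm farther back than shut.
Start: joints at [1.145, 0.286, 1.577, -0, 1.279, -0.15], TCP at [0.184, 0.649, 0.231] pointing down, gripper open.
Joint ranges: [-2.77, 2.77], [-0.9, 2.22], [0.21, 2.48], [-1.53, 4.67], [0.24, 2.81], [-2.84, 2.84]. Speed limits (rad/s): [2.79, 2.79, 3.14, 3.14, 3.14, 3.14].

### API

Orientations are given as a unit quaternion [x, y, z, w].
In Python, from plant import get_state, read_camera, calibration, sign_off, recognise, grip_depth gives the robot as it stands. The module is installed in compiled form; this text tells all that it offers.
- The arm moves only by the tool servo_tool, never from a script. Its argument "deltas" is a list that holds one entry, the list of rows, each a list of 4 numbers: the shift along the world's x, y, z scaled (see below), then the turn about the world's z scaled (see below). In form: [[[tx, ty, tz, spin], ...]]. A call has exactly 5 rows; each row is the pose to reach, as a shift and turn from the pose commanded when the call began; what a row does not reach only later rows make up. The controller multiplies each number of a shift by 10 cm and each number of a turn by 90 degrees. A row lasts 1/10 s, in which the tool goes at most 50 mm and 8.59 degrees, less where a joint would pass 70% of its speed; a pose out of reach is approached as far as the arm can. A call with a number of a shift or a turn outside -1 to 1 is refused whole. A call with a gripper value outside its range is refused whole. "claw" is the gripper's target within -1 to 1 (fully open at 1, half-way at 0, shut at -1), set as the call begins (left out, the last holds). The fingers move at their own pace and stop on an object; "force" is the grip in N (left out, the last holds). Time passes only in rows, so rows that repeat a pose let the fingers close, or fill a call up. It gives the time, the measured TCP pose, the force and the opening at its end, in the units of the state.
- get_state(): the state, without advancing time (a new reading comes with each control period).
- read_camera(name): name is "side" or "top" or "wrist"; returns the picture (480x640x3 uint8, blue, green, red); there is no depth.
- calibration(name): a dict with "intrinsics" (3x3 intrinsics, pixels), "dist" ([k1, k2, p1, p2, k3] as OpenCV has them; the pictures are not rectified), "R" (3x3) and "t" (3): a world point X has camera coordinates R X + t; the wrist camera has in their place "T_tool_cam" (4x4, takes a point from camera to tool coordinates, whose origin is the TCP and whose axes are the tool frame's). Camera axes: x right, y down, z forward; pixel columns grow to the right and rows downward; lengths in m; the calibration is good to about 2 mm. A picture is of the moment at which its call begins: read the wrist's pose just before it. calibration takes no time and is no camera call.
- sign_off(): hands the job in, once; it reports no verdict.
Trained networks look in the newest picture that a camera, given by its name, has taken for a name from the list of things; names that differ only in an ending like _2 or _b are one class to them, and where a whole thing is asked for, a point or a joint stands for the part that bears it (a point fixed in the world has none). Each returns a list of dicts, best first, with "p" (0 to 1); they miss things now and then, are a little off and sometimes report something else, mostly with a low value. They report only what shows in the picture. A call takes as long as a camera call.
- recognise(camera, query): "at" ([x, y, z] in m, in world coordinates, good to about 4 mm: the middle of the surface that is visible of it).
The state is a dict: "time": time; "qpos": joint angles; "dq": joint speeds; "joint_efforts": joint torques, N m; "eef_pos": TCP position; "tcp_rot": TCP orientation; "contact_force": force on the tool from outside, world axes, zero at the start; "wrist_torque": the same for the moment, N m; "opening": opening from 0.0 (shut) to 1.0 (fully open).
Only numpy, scipy, OpenCV 4.12 (cv2) and the standard library are available. Lean on these libraries where they do the work, as an engineer would, in place of code of your own. Each camera call takes 0.05 s, during which the arm holds its last target. There are 200 camera calls.

### The job

Close the control box on the bench: push its loose cover plate along the deck so that it tips into the opening and its leading edge goes under the yellow lip at the far end, then press the trailing edge (red stripe) down until it snaps beneath the spring roller and the plate lies flat. Leave the other things on the bench where they are.

Things in the scene. Friction and masses are not known exactly. Their poses are not given: they have to be found in the camera images.
- control_box: Low grey steel control box, 197 x 132 x 53 mm, fixed to the worktop. Origin: on its underside (worktop height), mid-width, straight below the sill; x points along the box from deck to lip, y left, z up. Deck from x = -95 to 0 mm, opening from 0 to 92, end wall beyond. Side walls 53 mm high stand 105 mm apart along the opening.
- box_sill (a point): Middle of the sill: the deck's edge at the opening. The deck is flat, 45 mm above the worktop; low fences (to 53 mm) flank it, flaring from 105 mm apart at the sill to about 122 at the deck's other end, so they guide the cover.
- box_seat (a point): Centre of the opening at the height of its ledges (28 mm above the worktop), which run 10 mm wide along both sides; the closed cover lies on them.
- box_lip (a point): Middle of the free edge of the yellow fixed lip, on its underside, 39 mm above the worktop. The lip sticks out 12 mm from the end wall over the opening; its top is 46 mm high.
- catch (a joint): Spring roller catch in a 40 mm notch in mid-sill. 0 = out, grows as pushed back out of the opening (m, to 0.008). Black roller 10 mm thick, 32 mm long, standing 5.7 mm into the opening, top 44 mm high. The cover's trailing edge, once off the deck, rests on it; 6 to 10 N pressed down on the cover near there snaps the edge beneath it. Press at least 8 mm beyond the sill, clear of the roller.
- cover: Loose aluminium plate 90 (x) x 100 (y) x 6 mm, about 0.25 kg, vent slots, red stripe on its trailing edge. Origin: centre of its underside; x points to its leading edge, z up. Starts flat on the deck, leading edge 5 to 25 mm past the sill. Too wide to grasp from above. Pushed past balance it tips over the sill until its leading edge slides on the ledges; friction on the fingers can hold it from tipping: draw back to let it.
- cover_lead (a point): Middle of the cover's leading edge, on its underside.
- cover_trail (a point): Middle of the cover's trailing edge (red stripe), on its underside. Rises some 15 mm when the plate tips. About 43 mm high or more while it lies on the roller or deck, 28 mm when seated.
- tape_measure: Yellow pocket tape measure 39x68x62 mm, standing upright; a bystander. Origin: centre of its underside.
- wax_tin: Round tin with a yellow lid, 68 mm across, 32 mm high; a bystander. Origin: centre of its underside.

How it is judged:
On the way:
1. the cover's leading edge is under the lip while its trailing edge is still up (x of cover_lead in the frame of control_box above 0.084 m and z of cover_lead in the frame of control_box below 0.034 m and z of cover_trail in the frame of control_box above 0.036 m), for 0.2 s.
At the end, for the whole second after the job is handed in: The cover lies flat in the opening at rest (within 2 degrees, trailing edge within 2.5 mm of the ledges), its leading edge at least 4 mm under the lip, its trailing edge past the sill, and the roller has sprung back out over it (pushed back less than 3 mm). Bystanders have moved less than 30 mm (x of cover_lead in the frame of control_box above 0.084 m and z of cover_lead in the frame of control_box below 0.034 m and z of cover_trail in the frame of control_box below 0.0305 m and x of cover_trail in the frame of control_box above 0 m and angle between the z axis of cover and the z axis of control_box, either way round below 0.035 rad and value of joint catch below 0.003 m and linear speed of cover below 0.01 m/s); the robot touches nothing.
It fails at once if a bystander is moved by 30 mm or more (distance of any of tape_measure, wax_tin from where it was at the start of the episode above 0.03 m).
It also fails if it takes over 45 s, if anything falls off the work surface, if the arm or the gripper's body presses on something with over 40 N, if the wrist force passes 120 N, or if a joint passes its speed limit or range.

## Working session

There is one attempt and no reset: what is moved stays moved. The work goes in short steps, Python scripts to look and compute and a tool call to move; the robot and the scene stay as the last step left them, time stands still between calls to the robot, and variables do not carry over. Pictures are saved under pics/ and viewed, about 8 in all and at most 12, crops included, and the job is handed in when it is done.

Besides the shell and the picture viewer there is one more tool, called after "Call:" as name(argument=value, ...) on one line, values as JSON. servo_tool: Moves the arm, as the interface text tells. Its arguments: {"type":"object","properties":{"deltas":{"type":"array"},"claw":{"type":"number"},"force":{"type":"number"}},"required":["deltas"]}

```bash
mkdir -p pics; cat > h.py <<'E'
from plant import *
import numpy as np, cv2
def snap(c,n):
    im=read_camera(c); cv2.imwrite(f'pics/{n}.png',im); return im
def rec(c,qs):
    for q in qs:
        for d in recognise(c,q)[:2]: print(c,q,np.round(d['at'],4),round(d['p'],2))
def proj(c,P):
    k=calibration(c); r=cv2.Rodrigues(np.array(k['R']))[0]
    return cv2.projectPoints(np.array(P,float).reshape(-1,3),r,np.array(k['t']),np.array(k['intrinsics']),np.array(k['dist']))[0].reshape(-1,2)
def ray(c,px,z):
    k=calibration(c); K=np.array(k['intrinsics']);R=np.array(k['R']);t=np.array(k['t'])
    u=cv2.undistortPoints(np.array(px,float).reshape(-1,1,2),K,np.array(k['dist'])).reshape(-1,2)
    C=-R.T@t; D=np.c_[u,np.ones(len(u))]@R
    return C+D*((z-C[2])/D[:,2])[:,None]
E
python3 - <<'E'
from h import *
s=get_state(); print(s['time'],s['eef_pos'],s['tcp_rot'],s['opening'])
a=snap('top','t0'); rec('top',['cover','control_box','cover_lead','cover_trail','catch','tape_measure','wax_tin'])
b=snap('side','s0'); rec('side',['cover','control_box','catch','tape_measure','wax_tin'])
print(get_state()['time'])
E
```

```text
0.0 [0.18352638 0.64889176 0.22992741] [-0.42691686  0.56471749  0.42612084  0.56325588] 1.002524351367334
top cover [ 0.5451 -0.0955  0.0486] 0.72
top control_box [ 0.6144 -0.0913  0.0441] 0.86
top cover_trail [ 0.546  -0.0962  0.0481] 0.77
top tape_measure [0.3991 0.2136 0.0584] 0.92
top wax_tin [0.4261 0.0567 0.0335] 0.76
side cover [ 0.5434 -0.1034  0.0478] 0.63
side control_box [ 0.5793 -0.1165  0.034 ] 0.88
side tape_measure [0.3933 0.2019 0.0394] 0.62
side wax_tin [0.4152 0.0429 0.0285] 0.94
0.7
```

View pics/t0.png

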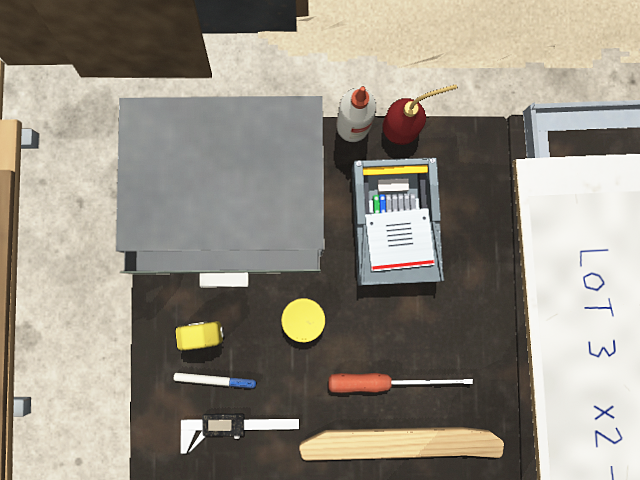

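View pics/s0.png

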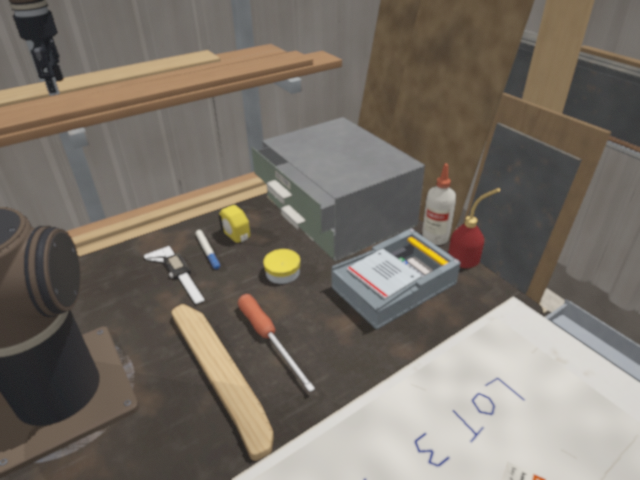

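The top view shows the box at about (355–442, 158–285), with the lip at the top (world +x) and the red stripe near row 267. The wax tin is at (303, 320), the tape measure at (198, 335) and the cabinet at (120–323, 97–270). The side view agrees. I'll take an enlarged crop to get the pixel features.

```bash
python3 - <<'E'
from h import *
a=cv2.imread('pics/t0.png'); cv2.imwrite('pics/c0.png',cv2.resize(a[150:295,340:460],None,fx=4,fy=4,interpolation=cv2.INTER_CUBIC))
from scipy.optimize import least_squares
# cabinet height: near-left.. same corner top (323,97 & 319,250?) 
for z in (.1,.15,.2,.25):
    P=ray('top',[[323,250],[117,250],[323,97]],z); print(z,np.round(P,3).tolist(),np.round(proj('side',P)).tolist())
E
```

```text
0.1 [[0.528, 0.026, 0.1], [0.531, 0.331, 0.1], [0.761, 0.023, 0.1]] [[336.0, 220.0], [263.0, 157.0], [429.0, 184.0]]
0.15 [[0.524, 0.027, 0.15], [0.527, 0.313, 0.15], [0.743, 0.025, 0.15]] [[334.0, 198.0], [263.0, 140.0], [424.0, 165.0]]
0.2 [[0.521, 0.028, 0.2], [0.523, 0.296, 0.2], [0.725, 0.026, 0.2]] [[331.0, 174.0], [263.0, 122.0], [420.0, 145.0]]
0.25 [[0.517, 0.03, 0.25], [0.519, 0.279, 0.25], [0.707, 0.027, 0.25]] [[329.0, 149.0], [263.0, 103.0], [414.0, 123.0]]
```

View pics/c0.png

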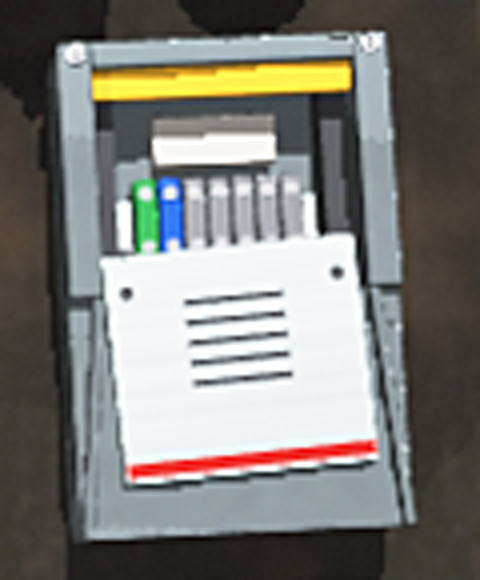

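The crop shows the box rim's far corners at about (55,42) and (384,33) in crop pixels, and the lip edge at (95,100)–(350,88). The cover corners are (102,256), (353,233), (377,458) and (127,482), so the plate is turned slightly relative to the box.

```bash
cat > fit.py <<'E'
from h import *
from scipy.optimize import least_squares
def c2p(u,x0=340,y0=150,f=4): return np.array([x0,y0])+(np.array(u,float)+.5)/f-.5
def fit(M,px,cam='top',x0=(.6,-.1,0)):
    M=np.array(M,float)
    def W(q):
        c,s=np.cos(q[2]),np.sin(q[2]); return np.c_[q[0]+c*M[:,0]-s*M[:,1],q[1]+s*M[:,0]+c*M[:,1],M[:,2]]
    r=least_squares(lambda q:(proj(cam,W(q))-px).ravel(),x0,loss='soft_l1'); return r.x,r.fun.reshape(-1,2)
E
python3 - <<'E'
from fit import *
b,e=fit([[.102,.066,.053],[.102,-.066,.053],[-.095,.066,.053],[-.095,-.066,.053],[.08,.0525,.046],[.08,-.0525,.046]],c2p([[55,42],[384,33],[75,540],[412,522],[95,100],[350,88]]))
print('box',np.round(b,4),np.round(e,1).tolist())
c,e=fit([[.045,.05,.051],[.045,-.05,.051],[-.045,-.05,.051],[-.045,.05,.051]],c2p([[102,256],[353,233],[377,458],[127,482]]))
print('cover',np.round(c,4),np.round(e,1).tolist())
R=np.array([[np.cos(b[2]),-np.sin(b[2])],[np.sin(b[2]),np.cos(b[2])]])
print('cover in box',(c[:2]-b[:2])@R,np.degrees(c[2]-b[2]))
for x in (-.12,-.095,-.06,-.01,0,.015,.08): print(x,np.round(b[:2]+R@[x,0],4))
from scipy.spatial.transform import Rotation as Ro
print(Ro.from_quat(get_state()['tcp_rot']).as_matrix().round(3), np.degrees(b[2]))
E
```

```text
box [ 0.5744 -0.0939  0.0274] [[-0.1, -0.1], [0.2, -0.5], [0.3, -0.3], [0.2, 1.0], [-1.4, -0.3], [0.2, 0.5]]
cover [ 0.5484 -0.0964  0.0854] [[0.0, -0.1], [-0.0, -0.2], [0.3, 0.1], [-0.3, 0.2]]
cover in box [-0.02603186 -0.00177456] 3.3200408905426135
-0.12 [ 0.4545 -0.0972]
-0.095 [ 0.4795 -0.0965]
-0.06 [ 0.5144 -0.0956]
-0.01 [ 0.5644 -0.0942]
0 [ 0.5744 -0.0939]
0.015 [ 0.5894 -0.0935]
0.08 [ 0.6544 -0.0917]
[[ 0.    -0.962  0.272]
 [ 0.     0.272  0.962]
 [-1.     0.     0.   ]] 1.5712321442389021
```

Call:
servo_tool(deltas=[[[0.1, -0.2, 0, 0], [0.2, -0.4, 0, 0], [0.3, -0.6, 0, 0], [0.4, -0.8, 0, 0], [0.5, -1, 0, 0]]], claw=-1)

```text
time: 1.2
eef_pos: [0.2341, 0.5487, 0.2315]
tcp_rot: [-0.427, 0.564, 0.427, 0.564]
contact_force: [-0.3, -0.3, 0.6]
opening: 0.143
```

Call:
servo_tool(deltas=[[[0.1, -0.2, 0, 0], [0.2, -0.4, 0, 0], [0.3, -0.6, 0, 0], [0.4, -0.8, 0, 0], [0.5, -1, 0, 0]]])

```text
time: 1.7
eef_pos: [0.2841, 0.4487, 0.2315]
tcp_rot: [-0.427, 0.564, 0.427, 0.564]
contact_force: [0.8, 0.1, 0.8]
opening: 0.001
```

Call:
servo_tool(deltas=[[[0.1, -0.2, 0, 0], [0.2, -0.4, 0, 0], [0.3, -0.6, 0, 0], [0.4, -0.8, 0, 0], [0.5, -1, 0, 0]]])

```text
time: 2.2
eef_pos: [0.3341, 0.3487, 0.2316]
tcp_rot: [-0.427, 0.564, 0.427, 0.564]
contact_force: [-0.5, -1.0, 0.3]
opening: -0.0
```

Call:
servo_tool(deltas=[[[0.1, -0.2, 0, 0], [0.2, -0.4, 0, 0], [0.3, -0.6, 0, 0], [0.4, -0.8, 0, 0], [0.5, -1, 0, 0]]])

```text
time: 2.7
eef_pos: [0.3841, 0.2486, 0.2316]
tcp_rot: [-0.427, 0.564, 0.426, 0.564]
contact_force: [-0.5, -0.2, -0.2]
opening: 0.0
```

Call:
servo_tool(deltas=[[[0.1, -0.2, 0, 0.02], [0.2, -0.4, 0, 0.04], [0.3, -0.6, 0, 0.06], [0.4, -0.8, 0, 0.08], [0.5, -1, 0, 0.1]]])

```text
time: 3.2
eef_pos: [0.4341, 0.1486, 0.2316]
tcp_rot: [-0.47, 0.528, 0.47, 0.529]
contact_force: [-0.6, -0.2, 0.7]
opening: 0.001
```

Call:
servo_tool(deltas=[[[0, -0.2, 0, 0.02], [0, -0.4, 0, 0.04], [0, -0.6, 0, 0.06], [0, -0.8, 0, 0.08], [0, -1, 0, 0.093]]])

```text
time: 3.7
eef_pos: [0.4337, 0.0487, 0.2316]
tcp_rot: [0.507, -0.493, -0.507, -0.493]
contact_force: [0.4, -0.2, -0.1]
opening: -0.0
```

Call:
servo_tool(deltas=[[[0, -0.2, 0, 0], [0, -0.4, 0, 0], [0, -0.6, 0, 0], [0, -0.8, 0, 0], [0, -1, 0, 0]]])

```text
time: 4.2
eef_pos: [0.4337, -0.0514, 0.2316]
tcp_rot: [0.507, -0.493, -0.507, -0.493]
contact_force: [0.8, 0.6, -0.2]
opening: -0.001
```

Call:
servo_tool(deltas=[[[0.02, -0.1, -0.2, 0], [0.04, -0.2, -0.4, 0], [0.06, -0.3, -0.6, 0], [0.08, -0.4, -0.8, 0], [0.1, -0.46, -1, 0]]])

```text
time: 4.7
eef_pos: [0.444, -0.0972, 0.1309]
tcp_rot: [0.507, -0.493, -0.506, -0.493]
contact_force: [-0.1, -0.8, -0.5]
opening: -0.0
```

Call:
servo_tool(deltas=[[[0, 0, -0.2, 0], [0, 0, -0.4, 0], [0, 0, -0.6, 0], [0, 0, -0.8, 0], [0, 0, -0.83, 0]]])

```text
time: 5.2
eef_pos: [0.442, -0.0957, 0.0462]
tcp_rot: [-0.505, 0.494, 0.508, 0.493]
contact_force: [0.0, -0.0, 0.5]
opening: -0.002
```

Call:
servo_tool(deltas=[[[0.1, 0, 0, 0], [0.2, 0.01, 0, 0], [0.3, 0.01, 0, 0], [0.4, 0.01, 0, 0], [0.45, 0.01, 0, 0]]])

```text
time: 5.7
eef_pos: [0.4907, -0.0958, 0.0492]
tcp_rot: [0.508, -0.493, -0.506, -0.493]
contact_force: [0.4, 0.6, 1.5]
opening: 0.003
```

```bash
python3 - <<'E'
from h import *
s=get_state(); print(s['eef_pos'],s['contact_force'])
a=snap('top','t1'); b=snap('side','s1')
cv2.imwrite('pics/c1.png',np.hstack([cv2.resize(a[140:300,330:460],(520,600)),cv2.resize(b[200:350,300:480][:, :],(280,600))[:, :]]))
cv2.imwrite('pics/c1.png',np.hstack([cv2.resize(a[145:295,340:460],(360,450),interpolation=2),cv2.resize(b[170:340,320:480],(424,450),interpolation=2)]))
E
```

```text
[ 0.49067056 -0.09578104  0.04918791] [0.40868095 0.61323572 1.47620768]
```

View pics/c1.png

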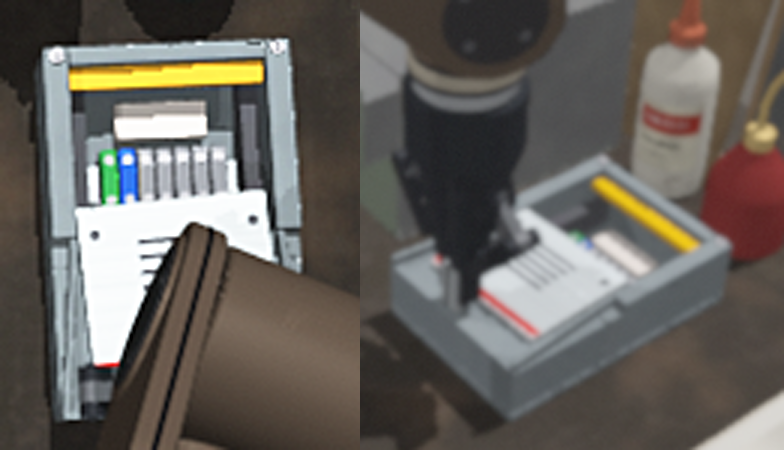

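Fingers are on the deck right behind the red stripe, clear of the fences. Now I push.

Call:
servo_tool(deltas=[[[0.05, 0, -0.01, 0], [0.12, 0, -0.01, 0], [0.2, 0.01, -0.01, 0], [0.28, 0.01, -0.01, 0], [0.35, 0.01, -0.01, 0]]])

```text
time: 6.3
eef_pos: [0.524, -0.0942, 0.0471]
tcp_rot: [-0.506, 0.493, 0.507, 0.493]
contact_force: [-3.2, 0.4, 1.0]
opening: -0.002
```

Call:
servo_tool(deltas=[[[0.02, 0, 0, 0], [0.05, 0, 0, 0], [0.05, 0, 0, 0], [0, 0, 0, 0], [-0.1, 0, 0, 0]]])

```text
time: 6.8
eef_pos: [0.5144, -0.0951, 0.0479]
tcp_rot: [0.508, -0.493, -0.506, -0.493]
contact_force: [0.1, 0.3, 0.4]
opening: -0.001
```

```bash
python3 - <<'E'
from h import *
s=get_state(); print(s['eef_pos'],s['contact_force'])
a=snap('top','t2'); b=snap('side','s2'); rec('side',['cover','cover_trail','cover_lead'])
cv2.imwrite('pics/c2.png',np.hstack([cv2.resize(a[145:295,340:460],(360,450),interpolation=2),cv2.resize(b[170:340,320:480],(424,450),interpolation=2)]))
E
```

```text
[ 0.51442764 -0.09505249  0.04786663] [0.05881152 0.33036098 0.35339743]
side cover [ 0.5833 -0.1109  0.0479] 0.69
side cover_trail [ 0.5792 -0.1149  0.0469] 0.64
side cover_lead [ 0.5814 -0.1151  0.0483] 0.91
side cover_lead [ 0.5403 -0.1259  0.04  ] 0.53
```

View pics/c2.png

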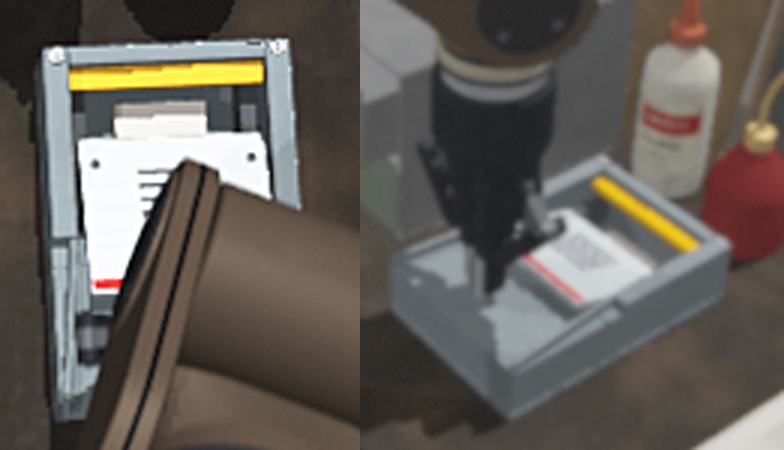

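The cover has tipped: its leading edge is down in the opening and the stripe is raised. Next I push it toward the lip, watching the force.

Call:
servo_tool(deltas=[[[0.08, 0, -0.01, 0], [0.16, 0, -0.01, 0], [0.24, 0.01, -0.01, 0], [0.32, 0.01, -0.01, 0], [0.38, 0.01, -0.01, 0]]])

```text
time: 7.55
eef_pos: [0.5526, -0.0934, 0.0461]
tcp_rot: [-0.507, 0.493, 0.507, 0.493]
contact_force: [-0.6, 0.1, -0.9]
opening: -0.004
```

Call:
servo_tool(deltas=[[[0.02, 0, 0, 0], [0.04, 0, 0, 0], [0.06, 0, 0, 0], [0.06, 0, 0, 0], [0.06, 0, 0, 0]]])

```text
time: 8.05
eef_pos: [0.558, -0.0936, 0.0465]
tcp_rot: [0.507, -0.493, -0.507, -0.493]
contact_force: [0.1, -0.1, 0.2]
opening: -0.002
```

Call:
servo_tool(deltas=[[[0.01, 0, 0, 0], [0.02, 0, 0, 0], [0.03, 0, 0, 0], [0.04, 0, 0, 0], [0.04, 0, 0, 0]]])

```text
time: 8.55
eef_pos: [0.5619, -0.0935, 0.0463]
tcp_rot: [0.507, -0.493, -0.507, -0.493]
contact_force: [0.1, -0.4, -0.1]
opening: 0.003
```

```bash
python3 - <<'E'
from h import *
s=get_state(); print(s['eef_pos'],s['contact_force'])
a=snap('top','t3'); b=snap('side','s3')
cv2.imwrite('pics/c3.png',np.hstack([cv2.resize(a[145:295,340:460],(360,450),interpolation=2),cv2.resize(b[170:340,320:480],(424,450),interpolation=2)]))
E
```

```text
[ 0.56190759 -0.09350173  0.04631169] [ 0.10287483 -0.35149749 -0.11227821]
```

View pics/c3.png

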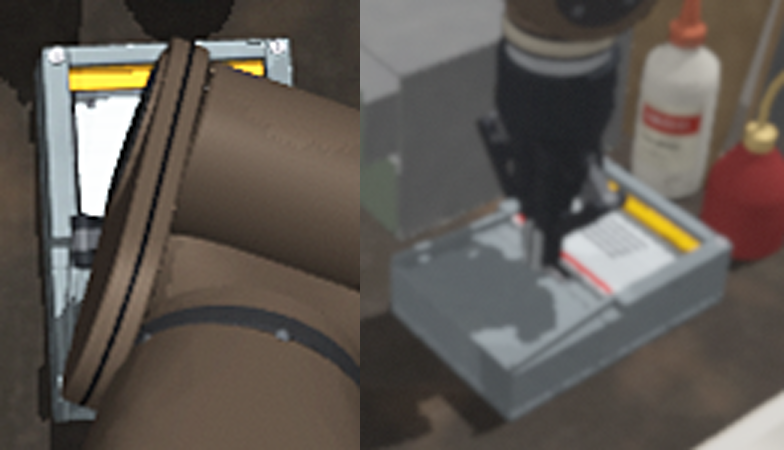

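The cover is now nearly at the lip (top view: leading edge at about (100,97), lip edge at row 90). I'll go on in fine steps.

Call:
servo_tool(deltas=[[[0.01, 0, 0, 0], [0.02, 0, 0, 0], [0.03, 0, 0, 0], [0.03, 0, 0, 0], [0.03, 0, 0, 0]]])

```text
time: 9.15
eef_pos: [0.5652, -0.0936, 0.0465]
tcp_rot: [0.507, -0.493, -0.506, -0.493]
contact_force: [-1.4, 0.4, -1.1]
opening: 0.0
```

Call:
servo_tool(deltas=[[[0.01, 0, 0, 0], [0.02, 0, 0, 0], [0.02, 0, 0, 0], [0.02, 0, 0, 0], [0.02, 0, 0, 0]]])

```text
time: 9.65
eef_pos: [0.566, -0.0936, 0.0462]
tcp_rot: [-0.506, 0.494, 0.507, 0.493]
contact_force: [-6.1, -2.2, 2.8]
opening: -0.0
```

```bash
python3 - <<'E'
from h import *
s=get_state(); print(s['eef_pos'],s['contact_force'])
a=snap('top','t4'); b=snap('side','s4')
cv2.imwrite('pics/c4.png',np.hstack([cv2.resize(a[150:240,345:405],(320,480),interpolation=2),cv2.resize(b[220:320,380:480],(480,480),interpolation=2)]))
E
```

```text
[ 0.56601766 -0.09357904  0.04622506] [-6.13502358 -2.16955159  2.75005262]
```

View pics/c4.png

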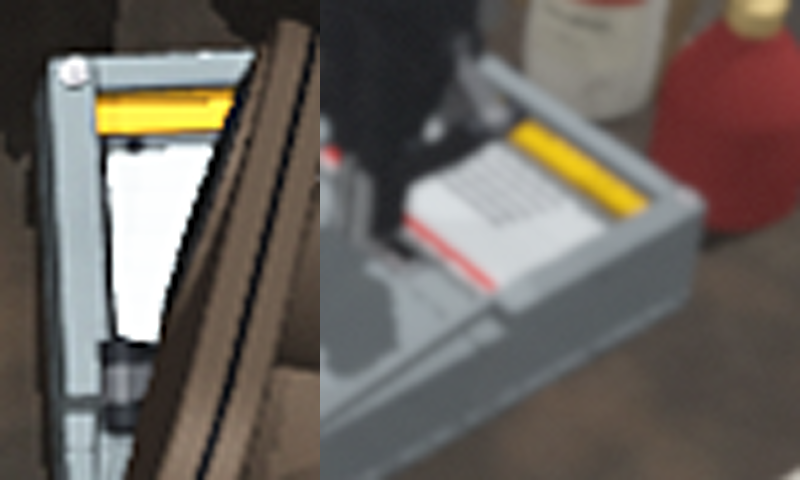

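The dark strip by the lip is its shadow on the plate: the corner hole at (133,147) sits right at the lip, so the leading edge is about 6 mm beneath it. The 6 N stop agrees with the end wall being reached. Now I draw back, rise and go over the press point.

Call:
servo_tool(deltas=[[[-0.05, 0, 0, 0], [-0.1, 0, 0.05, 0], [-0.1, 0, 0.2, 0], [0.0, 0, 0.32, 0], [0.1, 0, 0.32, 0]]])

```text
time: 10.25
eef_pos: [0.5801, -0.0943, 0.0823]
tcp_rot: [0.509, -0.492, -0.504, -0.494]
contact_force: [0.7, 0.6, 0.8]
opening: -0.001
```

Call:
servo_tool(deltas=[[[0.1, 0, 0, 0], [0.2, 0, 0, 0], [0.2, 0, -0.08, 0], [0.2, 0, -0.16, 0], [0.2, 0, -0.2, 0]]])

```text
time: 10.75
eef_pos: [0.5952, -0.093, 0.0559]
tcp_rot: [-0.506, 0.494, 0.508, 0.492]
contact_force: [0.6, -0.4, 0.7]
opening: -0.001
```

```bash
python3 - <<'E'
from h import *
s=get_state(); print(s['eef_pos'],s['contact_force'])
a=snap('top','t5'); b=snap('side','s5')
cv2.imwrite('pics/c5.png',np.hstack([cv2.resize(a[150:240,345:405],(320,480),interpolation=2),cv2.resize(b[220:320,380:480],(480,480),interpolation=2)]))
E
```

```text
[ 0.59524071 -0.09300726  0.0559    ] [ 0.6227711  -0.41673681  0.68953617]
```

View pics/c5.png

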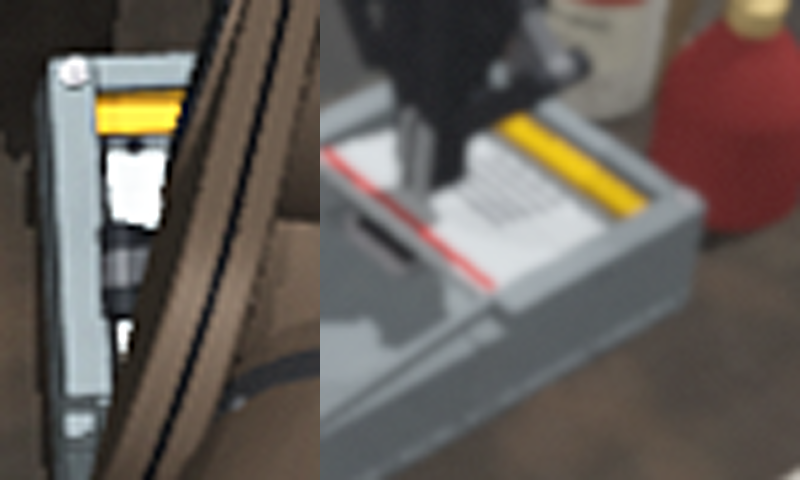

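The stripe rests by the roller and the fingertips are just past the stripe. Pressing now.

Call:
servo_tool(deltas=[[[0, 0, -0.03, 0], [0, 0, -0.06, 0], [0, 0, -0.09, 0], [0, 0, -0.11, 0], [0, 0, -0.13, 0]]])

```text
time: 11.35
eef_pos: [0.597, -0.0936, 0.0471]
tcp_rot: [-0.507, 0.493, 0.507, 0.493]
contact_force: [-5.7, 1.6, 14.5]
opening: -0.002
```

Call:
servo_tool(deltas=[[[0, 0, -0.02, 0], [0, 0, -0.04, 0], [0, 0, -0.06, 0], [0, 0, -0.07, 0], [0, 0, -0.08, 0]]])

```text
time: 11.85
eef_pos: [0.5965, -0.0934, 0.0368]
tcp_rot: [-0.507, 0.493, 0.507, 0.493]
contact_force: [-0.2, -0.4, -0.0]
opening: -0.003
```

Call:
servo_tool(deltas=[[[0, 0, -0.01, 0], [0, 0, -0.02, 0], [0, 0, -0.03, 0], [0, 0, -0.035, 0], [0, 0, -0.035, 0]]])

```text
time: 12.35
eef_pos: [0.5967, -0.0935, 0.0341]
tcp_rot: [-0.507, 0.493, 0.507, 0.493]
contact_force: [-2.2, 0.9, 3.1]
opening: -0.001
```

Call:
servo_tool(deltas=[[[0, 0, 0.1, 0], [0, 0, 0.3, 0], [0, 0, 0.5, 0], [-0.2, 0, 0.8, 0], [-0.4, 0, 1, 0]]])

```text
time: 12.85
eef_pos: [0.5576, -0.0939, 0.1364]
tcp_rot: [0.508, -0.493, -0.506, -0.494]
contact_force: [0.4, -0.0, 0.4]
opening: 0.001
```

Call:
servo_tool(deltas=[[[-0.2, 0, 0.2, 0], [-0.4, 0, 0.4, 0], [-0.6, 0, 0.5, 0], [-0.8, 0, 0.5, 0], [-1, 0, 0.5, 0]]])

```text
time: 13.35
eef_pos: [0.4565, -0.0937, 0.185]
tcp_rot: [0.508, -0.493, -0.506, -0.493]
contact_force: [-0.5, 0.4, -0.4]
opening: -0.003
```

```bash
python3 - <<'E'
from h import *
s=get_state(); print(s['time'],s['eef_pos'],s['contact_force'])
a=snap('top','t6'); rec('top',['tape_measure','wax_tin','cover']); b=snap('side','s6'); rec('side',['cover_trail','cover'])
cv2.imwrite('pics/c6.png',np.hstack([cv2.resize(a[150:290,345:445],(320,448),interpolation=2),cv2.resize(b[220:320,380:480],(448,448),interpolation=2)]))
E
```

```text
13.35 [ 0.4564657  -0.09366842  0.18504874] [-0.50688152  0.40891832 -0.4092075 ]
top tape_measure [0.3961 0.2136 0.0621] 0.64
top tape_measure [0.4249 0.0566 0.0302] 0.18
top wax_tin [0.425  0.0573 0.0292] 0.93
top wax_tin [0.3955 0.2146 0.0603] 0.24
top cover [ 0.6149 -0.0957  0.0336] 0.89
side cover_trail [ 0.6185 -0.0911  0.0333] 0.77
side cover [ 0.6206 -0.0921  0.0315] 0.61
```

View pics/c6.png

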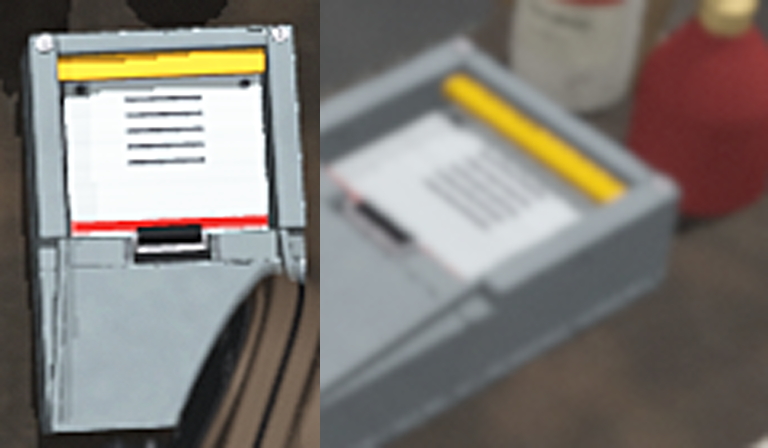

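The picture shows the plate flat, with the black roller (168,235) out over the red stripe and the leading edge under the lip. The cover surface measures about 33 mm high, and the bystanders have not moved.

```bash
python3 -c "
from plant import *
print(sign_off())"
```

```text
the job is handed in; nothing more can be done
None
```

The control box is closed and the job is handed in, about 13.5 s into the 45 s limit; the sign-off reports no verdict.

With the shut fingers I pushed the cover along the deck, drew back to let it tip, and pushed on until it stopped at the end wall (about 6 N). Pressing about 22 mm past the sill then snapped the trailing edge under the roller. The last force reading before it snapped was 14.5 N, above the 6 to 10 N expected, but far below the limits.

**Final checks:**
- **Cover height:** the fingertips met the seated plate at 34.1 mm, and the networks put its top at 31.5 to 33.6 mm; 34 mm is expected.
- **Catch and lip:** the last picture shows the roller out over the red stripe. The corner holes, about 9 mm behind the leading edge, sit right at the lip. I judged the overlap of the lip from the pictures only.
- **Bystanders:** the tape measure and wax tin read within about 5 mm of their first positions, about the networks' own accuracy.
- **Arm:** it was clear of everything, with no contact force beyond noise.

No check failed or disagreed.

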